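# Rock a tapered bung out of a valve body

### The job

The port of the grey valve body is closed by a tapered wooden bung whose flange is held down by two sprung jaws. Rock the bung by its handle, towards one jaw and then towards the other, so that first one edge of the flange comes up over its jaw and then the other (do not pull both through at once), and then lift the bung out and leave it lying on its side in the cardboard tray. Do not disturb the grinding wheel, the can of bolts or the wire spool.

Things in the scene. Friction and masses are not known exactly. Their poses are not given: they have to be found in the camera images.
- port (a point): Centre of the port mouth on the top face of the valve body (a grey block 150 (x) by 120 (y) by 60 mm high, fixed upright on the bench, yaw within 0.7 rad). x, y level, z up. The port is a round hole 34 mm wide, 45 mm deep. At 34 to 50 mm along +y and -y stand jaw guides 44 mm wide (x), 15 mm high above the top; bolt heads 5 mm high near the corners. Pipe stubs 48 mm wide jut 20 mm at the x ends.
- jaw_left (a joint): Travel outwards (m, 0 = at rest, to 0.0075) of the flat steel jaw on the +y side of port, lying over the flange. 30 mm wide (x), 3.2 mm thick, greased; at rest its nose is 21.5 mm from the port's axis, its underside 6.3 mm and its top 9.5 mm above the top face. A spring pushes it in (8 N at rest, 1400 N/m).
- jaw_right (a joint): The same for the like jaw on the -y side of port; it moves out along -y.
- bung_flange (a point): Centre of the underside of the bung's flange. z runs up the bung's axis to the handle; x, y arbitrary about it. At the start it is within 1 mm of port, flange flat on the block. Flange 50 mm wide, 7.5 mm thick, upper edge bevelled; above it a stem 18 mm wide; below it a plug 35 mm long, tapering from 32 to 22 mm, tip rounded. All one piece of light wood, loose, 0.10 to 0.15 kg.
- bung_grip (a point): Centre of the bung's handle, 70 mm above the flange's underside; axes as bung_flange. Round, 30 mm wide, from 48 to 92 mm above that underside. Pushed level along +y of port with 8 to 18 N, it tips; the -y edge snaps over its jaw, which holds it leaning 0.2 rad. A push back (5 to 12 N) brings up the +y edge: the bung stands loose on both jaws, 9.5 mm up. Either side first.
- tray_floor (a point): Centre of the inner floor of a plain open cardboard tray, fixed to the bench; the floor is 5 mm above the bench. Inside 190 (x) by 250 mm (y), rim 45 mm above the bench, walls 5 mm thick; z is up.
- wheel: Grinding wheel lying flat, 110 mm wide and 18 mm thick; origin at the centre of its underside. Bystander.
- can: Open grey plastic can of bolts, 80 mm wide and 70 mm high; origin at the centre of its underside. Bystander.
- spool: Spool of copper wire standing on its end, 68 mm wide and 38 mm high; origin at the centre of its underside. Bystander.
Mind the look-alikes: they are no part of the job. What is meant by the part that bears port is not pink, and is the smaller of those in its own colour.

How it is judged:
On the way, in this order (a step that is already met when the one before it is completed fails the run):
1. one edge of the flange is up over its jaw while the other edge is still held down: the bung leans at least 0.16 rad with the middle of its flange 2.5 to 8 mm above the seat (angle between bung_flange's own z axis and vertical above 0.16 rad and z of bung_flange in the frame of port between 0.0025 and 0.008 m and horizontal distance between bung_flange and port below 0.01 m), for 0.2 s.
2. the other edge is up too: the bung is nearly upright (within 0.12 rad) with the middle of its flange at least 8.5 mm above the seat, or it is already more than 20 mm up (((z of bung_flange in the frame of port above 0.0085 m and angle between bung_flange's own z axis and vertical below 0.12 rad) or z of bung_flange in the frame of port above 0.02 m) and horizontal distance between bung_flange and port below 0.03 m), for 0.2 s.
At the end, for the whole second after the job is handed in: the bung lies at rest on its side in the tray: the middles of its flange and of its handle are both inside the tray's walls and less than 60 mm above the tray's floor (x of bung_flange in the frame of tray_floor between -0.095 and 0.095 m and y of bung_flange in the frame of tray_floor between -0.125 and 0.125 m and x of bung_grip in the frame of tray_floor between -0.095 and 0.095 m and y of bung_grip in the frame of tray_floor between -0.125 and 0.125 m and z of each of bung_grip, bung_flange in the frame of tray_floor below 0.06 m and linear speed of bung below 0.03 m/s); the robot touches nothing.
It fails at once if the grinding wheel is moved by more than 20 mm or tipped over (distance of wheel from where it was at the start of the episode above 0.02 m or angle between wheel's own z axis and vertical above 0.3 rad).
It fails at once if the can of bolts is moved by more than 20 mm or tipped over (distance of can from where it was at the start of the episode above 0.02 m or angle between can's own z axis and vertical above 0.3 rad).
It fails at once if the wire spool is moved by more than 20 mm or tipped over (distance of spool from where it was at the start of the episode above 0.02 m or angle between spool's own z axis and vertical above 0.3 rad).
It also fails if it takes over 66 s, if anything falls off the work surface, if the arm or the gripper's body presses on something with over 40 N, if the wrist force passes 120 N, or if a joint passes its speed limit or range.

### The arm

A 6-joint arm with a two-finger parallel gripper is mounted at the origin on the work surface. World frame = base frame: x ahead of the robot, y to its left, z up, the work surface at z = 0. Lengths are in m, angles in rad, forces in N, time in s.
With the tool pointing down it reaches from about 0.3 to 0.775 m from the base axis. Payload 14.6 kg.
Tool frame: the origin (TCP) lies midway between the tips of the shut fingers; the grasp point (between the pads) lies 19 mm behind it; x points along the fingers, z is the direction in which the jaws open and shut, and the axes are right-handed (so a half turn about x gives the same grasp; the last joint's range is limited). The gripper opens to 94 mm and grips with 3 to 60 N. Pads are 16 mm wide; open, the fingers measure 119 mm over their backs; the gripper's body (75 mm by 177 mm) begins 78 mm behind the grasp point.
Start: joints at [-1.294, 0.3, 1.521, -0, 1.321, -0.067], TCP at [0.185, -0.518, 0.205] pointing down, gripper open.
Joint ranges: [-3.03, 3.03], [-0.79, 2.21], [0.23, 2.52], [-1.04, 4.18], [0, 3.07], [-2.55, 2.55]. Speed limits (rad/s): [2.22, 2.22, 2.57, 3.14, 3.14, 3.14].

### API

Orientations are given as [roll, pitch, yaw] about the fixed x, y, z axes, in that order (R = Rz(yaw) Ry(pitch) Rx(roll)).
In Python, from bench import bot gives the robot as it stands.
- The arm moves only by the tool drive_tool, never from a script. Its arguments are lists of equal length, an entry for each row: "claw": the finger opening in cm, from 0 to 9.4; "xyz": the shift along the tool's x, y, z in cm, a list of three; "rot": the turn, a rotation vector about the tool's x, y, z in degrees, a list of three. A call has 1 to 10 rows; each row shifts and turns the commanded pose from where the row before left it, along the tool's axes as they then stand; what a row does not reach is not made up. A row lasts 1/8 s, in which the tool goes at most 62.5 mm and 10.7 degrees, less where a joint would pass 70% of its speed; a pose out of reach is approached as far as the arm can. A call is refused whole if a number of a shift passes 6.25 or a number of a turn 10.7, either way. A call with a gripper value outside its range is refused whole. The fingers move at their own pace and stop on an object; "force" is the grip in N (left out, the last holds). Time passes only in rows, so rows that do not move let the fingers close. It gives the time, the measured TCP pose, the force and the opening at its end, in the units of the state.
- bot.observe(): the state, without advancing time (a new reading comes with each control period).
- bot.capture(name): name is "scene" or "side" or "wrist"; returns the picture (384x512x3 uint8, blue, green, red); there is no depth.
- bot.get_calibration(name): a dict with "vertical_fov" (degrees; the focal length in pixels is half the picture's height over the tangent of half this angle, whatever the lens; pixels are square), "cx", "cy" (the principal point, pixels), "R" (3x3) and "t" (3): a world point X has camera coordinates R X + t. Camera axes: x right, y down, z forward; pixel columns grow to the right and rows downward; lengths in m; the calibration is good to about 2 mm. A picture is of the moment at which its call begins: read the wrist's pose just before it. get_calibration takes no time and is no camera call; for the wrist camera it gives the pose at the moment of the call.
- bot.hand_in(): hands the job in, once; it reports no verdict.
The state is a dict: "t": time; "qpos": joint angles; "dq": joint speeds; "joint_torque": joint torques, N m; "tool_pos": TCP position; "eef_rot": TCP orientation; "wrist_force": force on the tool from outside, world axes, zero at the start; "ft_torque": the same for the moment, N m; "opening": finger opening in m.
Only numpy, scipy, OpenCV 4.12 (cv2) and the standard library are available. Lean on these libraries where they do the work, as an engineer would, in place of code of your own. Each camera call takes 0.05 s, during which the arm holds its last target. There are 200 camera calls.

## Working session

There is one attempt and no reset: what is moved stays moved. The work goes in short steps, Python scripts to look and compute and a tool call to move; the robot and the scene stay as the last step left them, time stands still between calls to the robot, and variables do not carry over. Pictures are saved under pics/ and viewed, about 8 in all and at most 12, crops included, and the job is handed in when it is done.

Besides the shell and the picture viewer there is one more tool, called after "Call:" as name(argument=value, ...) on one line, values as JSON. drive_tool: Moves the arm, as the interface text tells. Its arguments: {"type":"object","properties":{"claw":{"type":"array","items":{"type":"number"}},"xyz":{"type":"array","items":{"type":"array","items":{"type":"number"}}},"rot":{"type":"array","items":{"type":"array","items":{"type":"number"}}},"force":{"type":"number"}},"required":["claw","xyz","rot"]}

```bash
mkdir -p pics
cat > h.py <<'E'
import numpy as np, cv2
from bench import bot
def calib(n):
    c=bot.get_calibration(n); f=192/np.tan(np.radians(c["vertical_fov"])/2)
    return f,c["cx"],c["cy"],np.array(c["R"]),np.array(c["t"])
def plane(c,u,v,z):
    f,cx,cy,R,t=c; d=R.T@np.array([(u-cx)/f,(v-cy)/f,1]); o=-R.T@t
    return o+d*(z-o[2])/d[2]
def proj(c,X):
    f,cx,cy,R,t=c; p=R@np.array(X)+t; return np.array([f*p[0]/p[2]+cx,f*p[1]/p[2]+cy])
E
python3 - <<'E'
from h import *
print(bot.observe())
for n in("scene","side","wrist"):
    c=calib(n); print(n,c[:3],-c[3].T@c[4],c[3][2])
    cv2.imwrite(f"pics/{n}0.png",bot.capture(n))
a=[cv2.imread(f"pics/{n}0.png") for n in("scene","side")]
cv2.imwrite("pics/ab.png",np.vstack(a)[:, :])
E
```

```text
{'t': 0.0, 'qpos': array([-1.29360571e+00,  3.00465057e-01,  1.52156882e+00,  1.98427413e-05,
        1.32072621e+00, -6.66069637e-02]), 'dq': array([ 1.43180198e-03,  4.54226189e-04, -2.87538501e-05,  4.58578812e-04,
       -2.26767327e-04,  5.52934355e-04]), 'joint_torque': array([-8.24184899e-04, -5.31809700e+01, -3.52742529e+01,  7.08520389e-02,
        2.44246615e-02, -1.02169881e-04]), 'tool_pos': array([ 0.18531163, -0.51756019,  0.20489484]), 'eef_rot': array([3.05852394, 1.56962873, 1.83152027]), 'wrist_force': array([-0.05597177, -0.67880316, -0.13103077]), 'ft_torque': array([-0.03877931,  0.0107749 , -0.02134386]), 'opening': 0.09415391310282607}
scene (np.float64(450.0330817835147), 255.00081522589556, 191.07326399672112) [ 1.17451476 -0.68388933  1.29629391] [-0.42091843  0.45058616 -0.78727365]
side (np.float64(404.0027059024872), 251.22261935090268, 186.09420440941025) [0.31957201 0.91656264 1.05441566] [ 0.14662381 -0.67833992 -0.71996973]
wrist (np.float64(279.974935288213), 261.2954462441398, 190.62779638092906) [ 0.24770041 -0.49443046  0.38390498] [-0.21996661 -0.07865105 -0.97233158]
```

View pics/scene0.png

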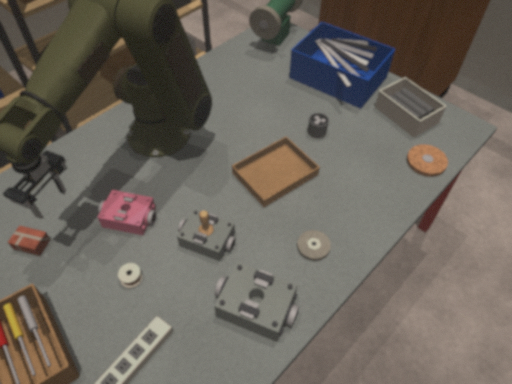

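View pics/side0.png

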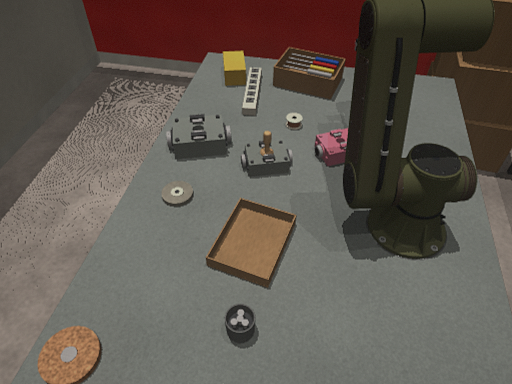

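Scene view: three valve bodies. Pink one at (128,212), small grey with a wooden bung at (207,232), and large grey without a bung at (257,300). I choose the small grey one (side view (267,158)). The tray is at scene (275,170) and side (253,240), the spool at scene (129,274), the wheel at scene (313,245) and the can at scene (317,124). I'll check the choice in a close crop with both views side by side.

Run:
```python
from h import *
a=cv2.imread("pics/scene0.png")[195:270,165:250]; b=cv2.imread("pics/side0.png")[118:184,230:304]
a=cv2.resize(a,(400,353),interpolation=cv2.INTER_CUBIC);b=cv2.resize(b,(400,357),interpolation=cv2.INTER_CUBIC)[:353]
cv2.imwrite("pics/crop1.png",np.hstack([a,b]))
for n,(x0,y0,x1,y1) in dict(scene=(165,195,250,270),side=(230,118,304,184)).items():
    im=cv2.imread(f"pics/{n}0.png"); h=cv2.cvtColor(im,cv2.COLOR_BGR2HSV)
    m=cv2.inRange(h,(5,90,90),(25,255,255)); k=np.zeros_like(m);k[y0:y1,x0:x1]=m[y0:y1,x0:x1]
    ys,xs=np.nonzero(k); print(n,len(xs),xs.min(),xs.max(),ys.min(),ys.max(), [(y,xs[ys==y].min(),xs[ys==y].max()) for y in np.unique(ys)])
    # tray
    m=cv2.inRange(h,(5,70,40),(25,255,255)); cn,_=cv2.findContours(m,0,2)
    for c in sorted(cn,key=cv2.contourArea)[-4:]: print(cv2.contourArea(c),cv2.minAreaRect(c),cv2.approxPolyDP(c,6,True).reshape(-1,2).tolist() if cv2.contourArea(c)>800 else '')
```

```text
scene 180 199 212 211 234 [(np.int64(211), np.int64(203), np.int64(205)), (np.int64(212), np.int64(201), np.int64(206)), (np.int64(213), np.int64(200), np.int64(206)), (np.int64(214), np.int64(200), np.int64(207)), (np.int64(215), np.int64(200), np.int64(207)), (np.int64(216), np.int64(200), np.int64(207)), (np.int64(217), np.int64(201), np.int64(207)), (np.int64(218), np.int64(201), np.int64(207)), (np.int64(219), np.int64(201), np.int64(207)), (np.int64(220), np.int64(202), np.int64(206)), (np.int64(221), np.int64(202), np.int64(206)), (np.int64(222), np.int64(203), np.int64(206)), (np.int64(223), np.int64(204), np.int64(205)), (np.int64(224), np.int64(204), np.int64(207)), (np.int64(225), np.int64(202), np.int64(210)), (np.int64(226), np.int64(200), np.int64(211)), (np.int64(227), np.int64(200), np.int64(211)), (np.int64(228), np.int64(199), np.int64(212)), (np.int64(229), np.int64(199), np.int64(212)), (np.int64(230), np.int64(199), np.int64(212)), (np.int64(231), np.int64(200), np.int64(212)), (np.int64(232), np.int64(202), np.int64(211)), (np.int64(233), np.int64(205), np.int64
[... 1457 characters left out ...]
.int64(153), np.int64(261), np.int64(272)), (np.int64(154), np.int64(261), np.int64(263))]
2621.5 ((307.6176452636719, 71.02941131591797), (68.15251159667969, 43.89894104003906), 14.03624439239502) [[289, 46], [274, 65], [273, 84], [330, 98], [345, 58]]
2828.0 ((69.0, 354.5), (57.0, 64.0), 90.0) [[93, 331], [71, 326], [53, 335], [39, 354], [41, 377], [86, 378], [100, 357]]
4870.5 ((250.4329376220703, 239.47177124023438), (69.07415008544922, 81.05540466308594), 22.833650588989258) [[240, 198], [207, 264], [267, 287], [295, 215]]
7147.5 ((468.5, 86.0), (172.0, 85.0), 90.0) [[511, 0], [492, 0], [494, 23], [478, 50], [428, 52], [436, 55], [426, 75], [455, 79], [476, 167], [494, 172], [511, 148]]
```

View pics/crop1.png

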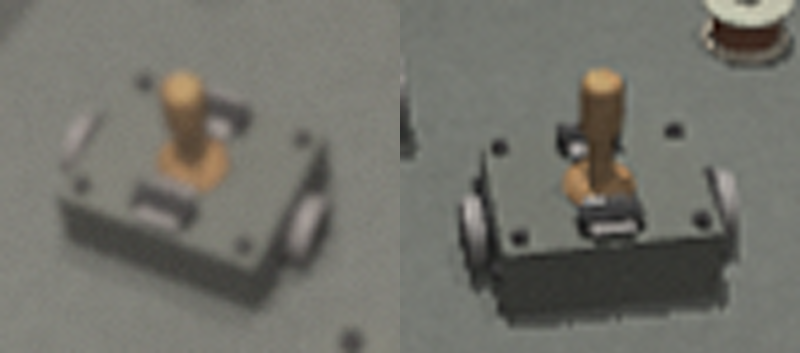

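Run:
```python
from h import *
S,D=calib("scene"),calib("side")
s=lambda p:(165+p[0]/4.706-.4,195+p[1]/4.707-.4); d=lambda p:(230+(p[0]-400)/5.405-.4,118+p[1]/5.41-.4)
for nm,c,g,P in(("scene",S,s,[(145,82),(303,138),(245,245),(82,185)]),("side",D,d,[(499,148),(674,130),(703,220),(520,238)])):
    Q=np.array([plane(c,*g(p),.064) for p in P]); print(nm,Q.round(4)[:,:2].tolist(),Q.mean(0).round(4))
    e=[Q[(i+1)%4]-Q[i] for i in range(4)]; print([(round(np.linalg.norm(v),3),round(np.degrees(np.arctan2(v[1],v[0])),1)) for v in e])
print("top",plane(S,*s((183,84)),.152),plane(D,*d((602,76)),.152))
# tray corners outer at rim? contours
for c,P in((S,[[286,137],[232,165],[263,205],[317,172]]),(D,[[240,198],[207,264],[267,287],[295,215]])):
  for z in(.045,0):
    Q=np.array([plane(c,*p,z) for p in P]);print(z,Q[:,:2].round(3).tolist(),Q.mean(0).round(3),[round(float(np.linalg.norm(Q[i]-Q[i-1])),3) for i in range(4)])
for nm,c,p,z in(("spool",S,(129,269),.038),("wheel",S,(313,243),.018),("can",S,(318,119),.07),("spool",D,(294,119),.038),("wheel",D,(177,192),.018),("can",D,(240,315),.07)): print(nm,plane(c,*p,z).round(3))
```

```text
scene [[0.4327, -0.1814], [0.5482, -0.1373], [0.5818, -0.225], [0.4662, -0.2694]] [ 0.5072 -0.2033  0.064 ]
[(np.float64(0.124), np.float64(20.9)), (np.float64(0.094), np.float64(-69.1)), (np.float64(0.124), np.float64(-159.0)), (np.float64(0.094), np.float64(110.9))]
side [[0.5791, -0.2248], [0.4627, -0.2699], [0.4283, -0.1809], [0.5452, -0.1373]] [ 0.5038 -0.2032  0.064 ]
[(np.float64(0.125), np.float64(-158.8)), (np.float64(0.095), np.float64(111.2)), (np.float64(0.125), np.float64(20.4)), (np.float64(0.094), np.float64(-68.9))]
top [ 0.50500512 -0.2010659   0.152     ] [ 0.50543839 -0.20910148  0.152     ]
0.045 [[0.409, 0.31], [0.36, 0.062], [0.567, 0.007], [0.608, 0.253]] [0.486 0.158 0.045] [0.208, 0.253, 0.215, 0.25]
0 [[0.381, 0.346], [0.33, 0.089], [0.546, 0.032], [0.588, 0.287]] [0.461 0.189 0.   ] [0.215, 0.262, 0.223, 0.259]
0.045 [[0.55, 0.028], [0.585, 0.302], [0.399, 0.339], [0.359, 0.063]] [0.473 0.183 0.045] [0.195, 0.276, 0.189, 0.279]
0 [[0.561, -0.012], [0.597, 0.275], [0.403, 0.314], [0.36, 0.025]] [0.48 0.15 0.  ] [0.203, 0.289, 0.198, 0.292]
spool [ 0.43  -0.46   0.038]
wheel [0.78  0.022 0.018]
can [0.45  0.454 0.07 ]
spool [ 0.435 -0.458  0.038]
wheel [0.779 0.023 0.018]
can [0.451 0.448 0.07 ]
```

```bash
cat >> h.py <<'E'
from scipy.spatial.transform import Rotation as Ro
def go(P,zdir=None,xdir=(0,0,-1),cur=None):
    "remaining shift (cm) in tool axes and rotation vector (deg) to reach TCP P with tool z along zdir"
    o=bot.observe(); R=Ro.from_euler("xyz",o["eef_rot"]).as_matrix()
    print("t",round(o["t"],2),"tcp",o["tool_pos"].round(4),"F",o["wrist_force"].round(1),"open",round(o["opening"],4),"q6",o["qpos"][5].round(2))
    print("tool axes x,y,z:",R.T.round(3).tolist()); 
    print("shift cm",(R.T@(np.array(P)-o["tool_pos"])*100).round(2))
    if zdir is not None:
        x=np.array(xdir,float);z=np.array(zdir,float);z-=x*(x@z);z/=np.linalg.norm(z)
        G=np.array([x,np.cross(z,x),z]).T
        print("rotvec deg",np.degrees(Ro.from_matrix(R.T@G).as_rotvec()).round(1))
E
python3 - <<'E'
from h import *
a=np.radians(110.8)
for s in(1,-1): go([.5055,-.2035,.205],[s*np.cos(a),s*np.sin(a),0])
E
```

```text
t 0.15 tcp [ 0.1853 -0.5176  0.205 ] F [-0.6 -0.2 -0.7] open 0.0941 q6 -0.07
tool axes x,y,z: [[-0.0, 0.001, -1.0], [0.941, 0.337, 0.0], [0.337, -0.941, -0.001]]
shift cm [ 2.000e-02  4.073e+01 -1.878e+01]
rotvec deg [ 1.789e+02 -0.000e+00  1.000e-01]
t 0.15 tcp [ 0.1853 -0.5176  0.205 ] F [-0.6 -0.2 -0.7] open 0.0941 q6 -0.07
tool axes x,y,z: [[-0.0, 0.001, -1.0], [0.941, 0.337, 0.0], [0.337, -0.941, -0.001]]
shift cm [ 2.000e-02  4.073e+01 -1.878e+01]
rotvec deg [-1.1 -0.1 -0. ]
```

Call:
drive_tool(claw=[6,6,6,6,6,6,6,6,6,6], xyz=[[0,3.5,-1.6],[0,4.1,-1.9],[0,4.1,-1.9],[0,4.1,-1.9],[0,4.1,-1.9],[0,4.1,-1.9],[0,4.1,-1.9],[0,4.1,-1.9],[0,4.1,-1.9],[0,4.4,-2.0]], rot=[[-1,0,0],[0,0,0],[0,0,0],[0,0,0],[0,0,0],[0,0,0],[0,0,0],[0,0,0],[0,0,0],[0,0,0]], force=60)

```text
t: 1.4
tool_pos: [0.5009, -0.1974, 0.2054]
eef_rot: [-2.146, 1.571, 2.928]
wrist_force: [0.4, -0.6, 0.2]
opening: 0.06
```

Run:
```python
from h import *
a=np.radians(110.8)
go([.5055,-.2035,.205],[-np.cos(a),-np.sin(a),0])
c=calib("wrist"); im=bot.capture("wrist"); cv2.imwrite("pics/wrist1.png",im)
print(proj(c,[.5055,-.2035,.152]),proj(c,[.5055,-.2035,.06]),-c[3].T@c[4])
```

```text
t 1.4 tcp [ 0.5009 -0.1974  0.2054] F [ 0.4 -0.6  0.2] open 0.06 q6 0.77
tool axes x,y,z: [[-0.0, 0.0, -1.0], [0.936, 0.353, -0.0], [0.353, -0.936, -0.0]]
shift cm [0.04 0.21 0.73]
rotvec deg [-0.1 -0.   0. ]
[270.69942905 200.38376487] [268.09763229 179.5101582 ] [ 0.56291856 -0.17296588  0.38428204]
```

View pics/wrist1.png

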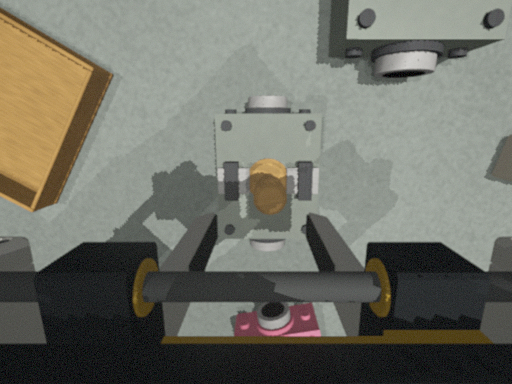

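Run:
```python
from h import *
c=calib("wrist")
Q=np.array([plane(c,*p,.065) for p in[(226,126),(309,126),(305,229),(230,229)]]);print(Q[:,:2].round(4).tolist(),Q.mean(0))
e=[Q[(i+1)%4]-Q[i] for i in range(4)];print([(round(np.linalg.norm(v),3),round(np.degrees(np.arctan2(v[1],v[0])),1)) for v in e])
G=[plane(c,u,180,.075) for u in(231,306)];print(G,np.mean(G,0))
print(plane(c,269,194,.152),plane(c,269,171,.0675))
im=cv2.imread("pics/wrist1.png");m=cv2.inRange(cv2.cvtColor(im,cv2.COLOR_BGR2HSV),(5,70,60),(25,255,255));m[:150]=0;m[225:]=0;m[:,:240]=0;m[:,300:]=0
ys,xs=np.nonzero(m);print(xs.min(),xs.max(),ys.min(),ys.max(),[(y,xs[ys==y].min(),xs[ys==y].max()) for y in range(ys.min(),ys.max()+1,4)])
go([.5055,-.2035,.205])
```

```text
[[0.5491, -0.1338], [0.5819, -0.22], [0.4682, -0.2633], [0.4359, -0.1783]] [ 0.50876026 -0.19886304  0.065     ]
[(np.float64(0.092), np.float64(-69.2)), (np.float64(0.122), np.float64(-159.2)), (np.float64(0.091), np.float64(110.8)), (np.float64(0.122), np.float64(21.4))]
[array([ 0.49564421, -0.1596663 ,  0.075     ]), array([ 0.52567951, -0.23853984,  0.075     ])] [ 0.51066186 -0.19910307  0.075     ]
[ 0.51308448 -0.1965556   0.152     ] [ 0.51931766 -0.19656211  0.0675    ]
250 286 159 214 [(159, np.int64(262), np.int64(274)), (163, np.int64(255), np.int64(281)), (167, np.int64(251), np.int64(284)), (171, np.int64(250), np.int64(285)), (175, np.int64(250), np.int64(285)), (179, np.int64(250), np.int64(286)), (183, np.int64(250), np.int64(285)), (187, np.int64(250), np.int64(286)), (191, np.int64(250), np.int64(285)), (195, np.int64(254), np.int64(286)), (199, np.int64(254), np.int64(286)), (203, np.int64(254), np.int64(285)), (207, np.int64(256), np.int64(283)), (211, np.int64(260), np.int64(279))]
t 1.45 tcp [ 0.5037 -0.1939  0.2052] F [ 1.8  3.8 -0.8] open 0.0602 q6 0.77
tool axes x,y,z: [[0.001, 0.001, -1.0], [0.935, 0.356, 0.001], [0.356, -0.935, -0.001]]
shift cm [ 0.02 -0.17  0.96]
```

Call:
drive_tool(claw=[6,6,6], xyz=[[0,-0.1,0.9],[0,0,0],[0,0,0]], rot=[[0,0,0],[0,0,0],[0,0,0]])

```text
t: 1.82
tool_pos: [0.5019, -0.2081, 0.2054]
eef_rot: [-2.424, 1.571, 2.648]
wrist_force: [-0.6, -0.1, -1.1]
opening: 0.0601
```

Run:
```python
from h import *
c=calib("wrist"); im=bot.capture("wrist"); cv2.imwrite("pics/wrist2.png",im)
g=cv2.cvtColor(im,cv2.COLOR_BGR2GRAY); h=cv2.cvtColor(im,cv2.COLOR_BGR2HSV)
m=cv2.inRange(h,(5,70,60),(25,255,255));m[:150]=0;m[225:]=0;m[:,:230]=0;m[:,310:]=0
ys,xs=np.nonzero(m);L=[(y,xs[ys==y].min(),xs[ys==y].max()) for y in range(ys.min(),ys.max()+1,3)];print(xs.min(),xs.max(),ys.min(),ys.max(),[tuple(map(int,l)) for l in L])
b=(g<75).astype(np.uint8); n,lab,st,ce=cv2.connectedComponentsWithStats(b[90:240,190:340])
for i in range(1,n):
    if st[i,4]>15: print(st[i].tolist(),(ce[i]+[190,90]).round(1))
go([.5055,-.2035,.205],[.355,-.935,0])
print("old model bolts ->",[proj(c,[.5055+dx*.935-dy*.355,-.2033+dx*.355+dy*.935,.065]).round(1).tolist() for dx,dy in((.062,.047),(.062,-.047),(-.062,-.047),(-.062,.047))])
r=im[90:245,190:340]; cv2.imwrite("pics/crop2.png",cv2.resize(r,None,fx=4,fy=3.8,interpolation=cv2.INTER_CUBIC))
```

```text
241 277 156 211 [(156, 255, 263), (159, 248, 270), (162, 244, 274), (165, 242, 276), (168, 241, 276), (171, 241, 276), (174, 241, 276), (177, 241, 277), (180, 241, 277), (183, 241, 277), (186, 241, 276), (189, 242, 275), (192, 242, 274), (195, 242, 274), (198, 243, 274), (201, 244, 273), (204, 245, 271), (207, 248, 268), (210, 252, 263)]
[98, 69, 11, 6, 18] [291.3 160.3]
[98, 85, 9, 23, 154] [291.8 186.7]
[26, 91, 16, 17, 227] [222.5 189.5]
[12, 125, 24, 25, 305] [213.5 229.3]
[116, 125, 16, 25, 223] [311.6 230.2]
t 1.88 tcp [ 0.5019 -0.208   0.2055] F [-0.7  0.5 -1.3] open 0.0606 q6 0.75
tool axes x,y,z: [[-0.0, -0.0, -1.0], [0.936, 0.352, -0.0], [0.352, -0.936, 0.0]]
shift cm [ 0.05  0.49 -0.29]
rotvec deg [-0.2  0.   0. ]
old model bolts -> [[216.5, 123.0], [301.3, 122.7], [298.2, 228.0], [220.6, 228.2]]
```

View pics/crop2.png

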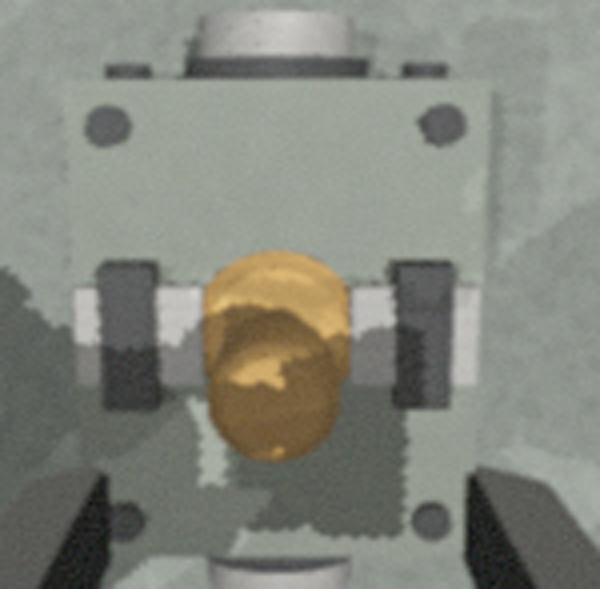

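Call:
drive_tool(claw=[6,6,6,5,4.4,4.4], xyz=[[0,0.5,-0.3],[2.3,0,0],[3.5,0,0],[3.5,0,0],[0,0,0],[0,0,0]], rot=[[0,0,0],[0,0,0],[0,0,0],[0,0,0],[0,0,0],[0,0,0]])

```text
t: 2.62
tool_pos: [0.5066, -0.203, 0.1139]
eef_rot: [0.753, 1.569, -0.456]
wrist_force: [-0.6, -0.4, 0.3]
opening: 0.0445
```

Run:
```python
from h import *
go([.5055,-.2033,.112],[.355,-.935,0])
```

```text
t 2.62 tcp [ 0.5066 -0.203   0.1139] F [-0.6 -0.4  0.3] open 0.0445 q6 0.76
tool axes x,y,z: [[0.002, -0.001, -1.0], [0.935, 0.353, 0.001], [0.353, -0.935, 0.001]]
shift cm [ 0.19 -0.12 -0.01]
rotvec deg [-0.1  0.1 -0.1]
```

Call:
drive_tool(claw=[4.4,4.4,4.4,4.4,4.4,4.4], xyz=[[0,0,-0.5],[0,0,-0.3],[0,0,-0.3],[0,0,-0.3],[0,0,0],[0,0,0]], rot=[[0,0,0],[0,0,0],[0,0,0],[0,0,0],[0,0,0],[0,0,0]])

```text
t: 3.38
tool_pos: [0.5022, -0.1911, 0.114]
eef_rot: [0.497, 1.565, -0.712]
wrist_force: [3.6, -8.8, 6.1]
opening: 0.0439
```

Call:
drive_tool(claw=[4.4,4.4,4.4], xyz=[[0,0,-0.3],[0,0,0],[0,0,0]], rot=[[0,0,0],[0,0,0],[0,0,0]])

```text
t: 3.75
tool_pos: [0.5019, -0.1893, 0.1148]
eef_rot: [0.478, 1.562, -0.732]
wrist_force: [5.4, -15.2, 9.1]
opening: 0.0442
```

Call:
drive_tool(claw=[4.4,4.4,4.4], xyz=[[0,0,-0.3],[0,0,0],[0,0,0]], rot=[[0,0,0],[0,0,0],[0,0,0]])

```text
t: 4.12
tool_pos: [0.4993, -0.1844, 0.1129]
eef_rot: [0.541, 1.569, -0.668]
wrist_force: [1.5, -5.5, 4.1]
opening: 0.0442
```

Call:
drive_tool(claw=[4.4,4.4,4.4], xyz=[[0,0,-0.2],[0,0,0],[0,0,0]], rot=[[0,0,0],[0,0,0],[0,0,0]])

```text
t: 4.5
tool_pos: [0.4989, -0.183, 0.1132]
eef_rot: [0.498, 1.568, -0.711]
wrist_force: [3.2, -7.3, 5.6]
opening: 0.044
```

Run:
```python
from h import *
im=bot.capture("wrist"); cv2.imwrite("pics/wrist3.png",im)
cv2.imwrite("pics/scene3.png",bot.capture("scene"))
s=cv2.resize(cv2.imread("pics/scene3.png")[180:260,160:260],(400,320),interpolation=cv2.INTER_CUBIC)
cv2.imwrite("pics/v3.png",np.hstack([cv2.resize(im[100:340,110:410],(400,320)),s]))
go([.5055,-.2033,.112])
```

```text
t 4.6 tcp [ 0.4989 -0.183   0.1132] F [ 3.6 -7.2  6.5] open 0.0439 q6 0.79
tool axes x,y,z: [[0.002, -0.002, -1.0], [0.935, 0.353, 0.001], [0.353, -0.935, 0.003]]
shift cm [ 0.13 -0.1   2.13]
```

View pics/v3.png

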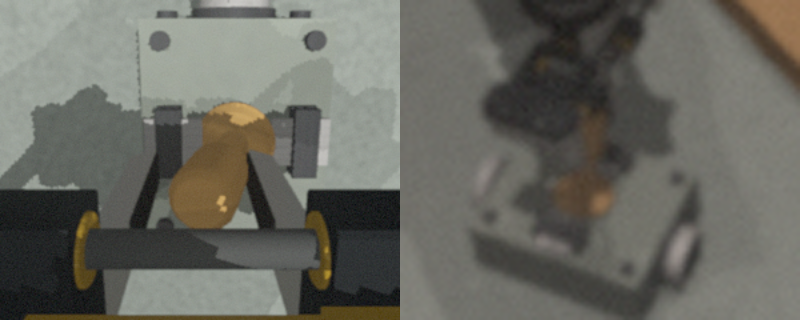

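Left half: the bung leans to +y (left), with the right-hand flange edge up over the right jaw. The push force fell from 15 N to 5.5 N as it snapped. I'll ease off so it rests on that jaw, then push back.

Call:
drive_tool(claw=[4.4,4.4,4.4,4.4,4.4,4.4], xyz=[[0,0,0.4],[0,0,0.4],[0,0,0],[0,0,0],[0,0,0],[0,0,0]], rot=[[0,0,0],[0,0,0],[0,0,0],[0,0,0],[0,0,0],[0,0,0]])

```text
t: 5.35
tool_pos: [0.501, -0.1896, 0.1124]
eef_rot: [3.127, 1.571, 1.918]
wrist_force: [-0.6, -0.3, -0.1]
opening: 0.0438
```

Run:
```python
from h import *
im=bot.capture("wrist"); go([.5055,-.2033,.112])
cv2.imwrite("pics/wrist4.png",cv2.resize(im[130:290,180:360],None,fx=3.3,fy=3.3,interpolation=cv2.INTER_CUBIC))
```

```text
t 5.4 tcp [ 0.501  -0.1896  0.1124] F [-0.5  0.7  0.7] open 0.0437 q6 0.78
tool axes x,y,z: [[-0.0, 0.0, -1.0], [0.935, 0.354, -0.0], [0.354, -0.935, -0.0]]
shift cm [ 0.04 -0.07  1.44]
```

View pics/wrist4.png

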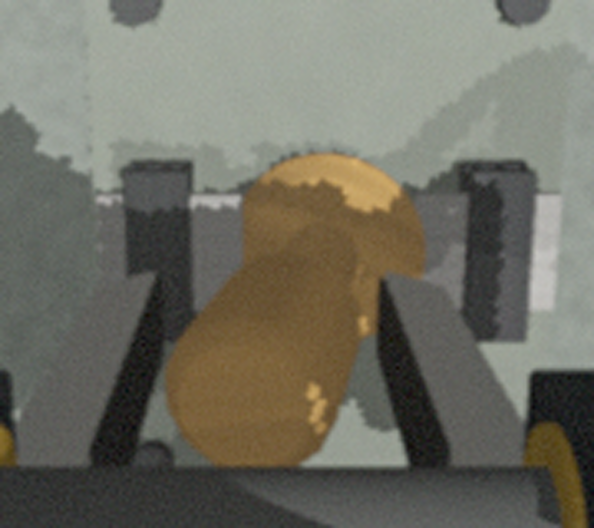

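Call:
drive_tool(claw=[4.4,4.4,4.4,4.4,4.4,4.4], xyz=[[0,0,0.5],[0,0,0.3],[0,0,0.3],[0,0,0.3],[0,0,0],[0,0,0]], rot=[[0,0,0],[0,0,0],[0,0,0],[0,0,0],[0,0,0],[0,0,0]])

```text
t: 6.15
tool_pos: [0.506, -0.2024, 0.1127]
eef_rot: [2.955, 1.57, 1.746]
wrist_force: [-2.9, 5.5, 4.5]
opening: 0.0443
```

Call:
drive_tool(claw=[4.4,4.4,4.4], xyz=[[0,0,0.3],[0,0,0],[0,0,0]], rot=[[0,0,0],[0,0,0],[0,0,0]])

```text
t: 6.52
tool_pos: [0.5071, -0.2058, 0.1123]
eef_rot: [-0.425, 1.571, -1.635]
wrist_force: [0.0, 1.0, -0.0]
opening: 0.044
```

Call:
drive_tool(claw=[4.4,4.4,4.4], xyz=[[0,0,0.2],[0,0,0],[0,0,0]], rot=[[0,0,0],[0,0,0],[0,0,0]])

```text
t: 6.9
tool_pos: [0.5077, -0.2075, 0.1124]
eef_rot: [-1.35, 1.571, -2.56]
wrist_force: [0.7, 0.3, 1.2]
opening: 0.0443
```

Run:
```python
from h import *
im=bot.capture("wrist"); go([.5055,-.2033,.112])
cv2.imwrite("pics/wrist5.png",cv2.resize(im[130:290,180:360],None,fx=3.3,fy=3.3,interpolation=cv2.INTER_CUBIC))
```

```text
t 6.95 tcp [ 0.5077 -0.2075  0.1124] F [ 0.1 -0.4 -0.1] open 0.0439 q6 0.75
tool axes x,y,z: [[-0.0, 0.0, -1.0], [0.935, 0.353, -0.0], [0.353, -0.935, -0.0]]
shift cm [ 0.04 -0.06 -0.47]
```

View pics/wrist5.png

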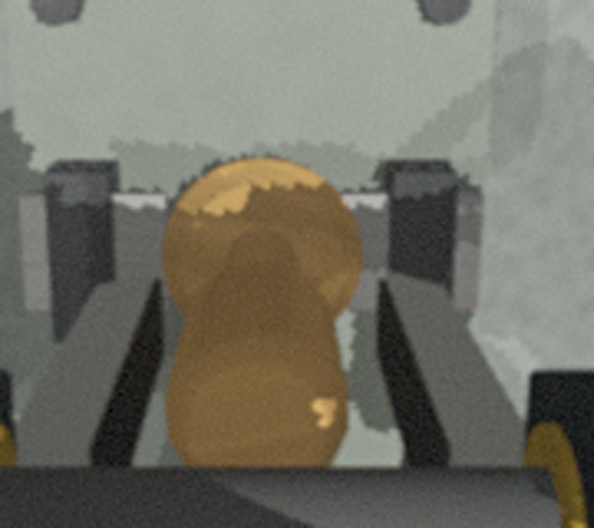

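Upright: the whole round flange lies over both jaws and there is no residual force. Now I'll centre, grip and lift.

Call:
drive_tool(claw=[4.4,4.4,3.6,3.2,2.6,2.6,2.6], xyz=[[0,0,-0.4],[0,0,0],[0,0,0],[0,0,0],[0,0,0],[0,0,0],[0,0,0]], rot=[[0,0,0],[0,0,0],[0,0,0],[0,0,0],[0,0,0],[0,0,0],[0,0,0]], force=25)

```text
t: 7.82
tool_pos: [0.5064, -0.2038, 0.1125]
eef_rot: [0.426, 1.571, -0.783]
wrist_force: [0.7, 0.0, 1.2]
opening: 0.0295
```

Call:
drive_tool(claw=[2.4,2.4,2.4,2.4,2.4,2.4,2.4], xyz=[[-0.5,0,0],[-1.5,0,0],[-2.5,0,0],[-3,0,0],[-3,0,0],[-2.5,0,0],[0,0,0]], rot=[[0,0,0],[0,0,0],[0,0,0],[0,0,0],[0,0,0],[0,0,0],[0,0,0]])

```text
t: 8.7
tool_pos: [0.5069, -0.2039, 0.2447]
eef_rot: [0.769, 1.567, -0.441]
wrist_force: [0.6, 0.7, -1.8]
opening: 0.0297
```

Run:
```python
from h import *
C=np.array([.477,.17]);d=np.array([.936,.353])
go([*(C-.01*d),.24]); print(bot.observe()["qpos"].round(2))
s=cv2.resize(bot.capture("side")[90:210,200:320],(400,400)); w=cv2.resize(bot.capture("wrist"),(533,400))[:,67:467]
cv2.imwrite("pics/v6.png",np.hstack([s,w]))
```

```text
t 8.7 tcp [ 0.5069 -0.2039  0.2447] F [ 0.6  0.7 -1.8] open 0.0297 q6 0.76
tool axes x,y,z: [[0.004, -0.002, -1.0], [0.935, 0.353, 0.003], [0.353, -0.935, 0.003]]
shift cm [  0.4    9.42 -36.04]
[-0.45  0.26  1.48  0.    1.4   0.76]
```

View pics/v6.png

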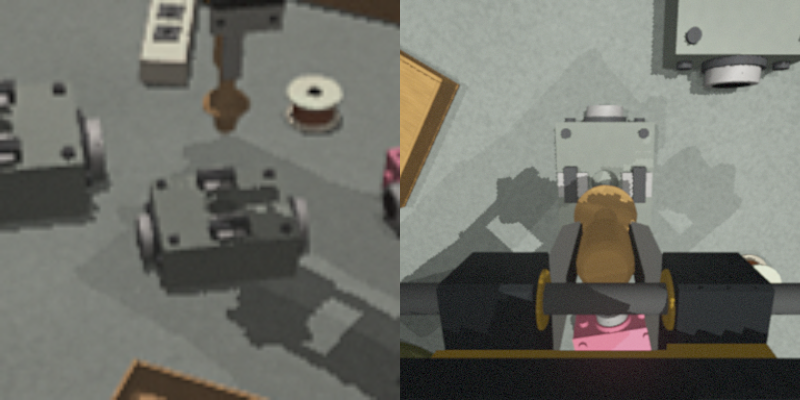

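The bung hangs straight in the gripper, clear of the block (side crop (228,100)). Moving to the tray.

Call:
drive_tool(claw=[2.4,2.4,2.4,2.4,2.4,2.4,2.4,2.4,2.4,2.4], xyz=[[0,0.5,-2],[0,1.1,-4.2],[0,1.1,-4.2],[0,1.1,-4.2],[0,1.1,-4.2],[0,1.1,-4.2],[0,1.1,-4.2],[0,1.1,-4.2],[0,0.8,-3],[0,0.4,-1.6]], rot=[[0,0,0],[0,0,0],[0,0,0],[0,0,0],[0,0,0],[0,0,0],[0,0,0],[0,0,0],[0,0,0],[0,0,0]])

```text
t: 10.05
tool_pos: [0.466, 0.168, 0.2418]
eef_rot: [-1.768, 1.57, -2.976]
wrist_force: [0.5, 0.4, -0.9]
opening: 0.0298
```

Call:
drive_tool(claw=[2.4,2.4,2.4,2.4,2.4,2.4,2.4,2.4], xyz=[[0,0,0],[0,0,0],[0,0,0],[0,0,0],[0,0,0],[0,0,0],[0,0,0],[0,0,0]], rot=[[0,0,5],[0,0,10],[0,0,10],[0,0,10],[0,0,10],[0,0,10],[0,0,5],[0,0,0]])

```text
t: 11.05
tool_pos: [0.4659, 0.1747, 0.2425]
eef_rot: [1.591, 0.61, 0.4]
wrist_force: [0.5, 0.0, -1.2]
opening: 0.0297
```

Run:
```python
from h import *
C=np.array([.477,.17]);d=np.array([.936,.353])
go([*(C-.01*d),.0585]); print(bot.observe()["qpos"].round(2))
S,D=calib("scene"),calib("side")
cv2.imwrite("pics/v7.png",np.hstack([cv2.resize(bot.capture("side")[130:330,150:350],(400,400)),cv2.resize(bot.capture("scene")[90:240,200:350],(400,400))]))
```

```text
t 11.05 tcp [0.4659 0.1747 0.2425] F [ 0.5  0.  -1.2] open 0.0297 q6 0.68
tool axes x,y,z: [[0.755, 0.319, -0.573], [0.535, 0.204, 0.82], [0.378, -0.925, -0.016]]
shift cm [ 10.41 -15.16   1.13]
[ 0.19 -0.26  2.29  0.8   0.24  0.68]
```

View pics/v7.png

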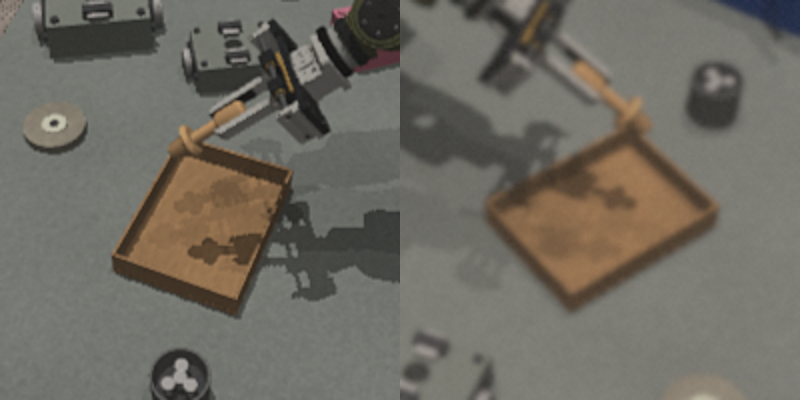

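Call:
drive_tool(claw=[2.4,2.4,2.4], xyz=[[0,0,0.5],[0,0,0],[0,0,0]], rot=[[0,0,-10],[0,0,0],[0,0,0]])

```text
t: 11.52
tool_pos: [0.4674, 0.1789, 0.244]
eef_rot: [1.607, 0.704, 0.433]
wrist_force: [-0.9, 0.4, -2.6]
opening: 0.0297
```

Run:
```python
from h import *
C=np.array([.477,.17]);d=np.array([.936,.353])
go([*(C-.01*d),.074],[.353,-.936,0],[.936*.7071,.353*.7071,-.7071]); print(bot.observe()["qpos"].round(2))
```

```text
t 11.53 tcp [0.4674 0.1789 0.244 ] F [-0.9  0.4 -2.6] open 0.0297 q6 0.94
tool axes x,y,z: [[0.692, 0.32, -0.647], [0.603, 0.238, 0.762], [0.398, -0.917, -0.028]]
shift cm [ 10.63 -13.23   1.62]
rotvec deg [ 0.7 -3.1 -4.6]
[ 0.19 -0.24  2.22  0.54  0.36  0.94]
```

Call:
drive_tool(claw=[2.4,2.4,2.4,2.4,2.4,2.4], xyz=[[0,0,0.8],[1,-1.1,0.2],[1.5,-1.6,0.2],[1.5,-1.6,0.2],[1,-1.1,0.2],[0,0,0]], rot=[[0.7,-3,-4.6],[0,0,0],[0,0,0],[0,0,0],[0,0,0],[0,0,0]])

```text
t: 12.28
tool_pos: [0.4699, 0.1645, 0.1689]
eef_rot: [1.579, 0.781, 0.374]
wrist_force: [-0.8, 0.3, -1.3]
opening: 0.0296
```

Run:
```python
from h import *
C=np.array([.477,.17]);d=np.array([.936,.353])
go([*(C-.01*d),.074],[.353,-.936,0],[.936*.7071,.353*.7071,-.7071]); print(bot.observe()["qpos"].round(2))
```

```text
t 12.28 tcp [0.4699 0.1645 0.1689] F [-0.8  0.3 -1.3] open 0.0296 q6 0.88
tool axes x,y,z: [[0.661, 0.26, -0.704], [0.658, 0.25, 0.71], [0.36, -0.933, -0.006]]
shift cm [ 6.58 -6.85 -0.21]
rotvec deg [ 0.1 -0.6 -0.3]
[ 0.19 -0.11  2.27  0.58  0.23  0.88]
```

Call:
drive_tool(claw=[2.4,2.4,2.4], xyz=[[0,0,-0.2],[1.2,1.2,0],[0,0,0]], rot=[[0,0,-10],[0,0,0],[0,0,0]])

```text
t: 12.65
tool_pos: [0.4857, 0.1773, 0.1684]
eef_rot: [1.597, 0.901, 0.403]
wrist_force: [0.3, 0.0, -1.5]
opening: 0.0299
```

Run:
```python
from h import *
C=np.array([.477,.17]);d=np.array([.936,.353]);s,k=np.sin(np.radians(35)),np.cos(np.radians(35))
go([*(C+.02*d),.080],[.353,-.936,0],[.936*s,.353*s,-k]); print(bot.observe()["qpos"].round(2))
```

```text
t 12.65 tcp [0.4857 0.1773 0.1684] F [ 0.3  0.  -1.5] open 0.0299 q6 1.17
tool axes x,y,z: [[0.571, 0.243, -0.784], [0.732, 0.283, 0.62], [0.373, -0.928, -0.017]]
shift cm [ 7.5  -4.76  0.54]
rotvec deg [ 0.4 -1.5 -3.3]
[ 0.22 -0.04  2.15  0.3   0.39  1.17]
```

Call:
drive_tool(claw=[2.4,2.4,2.4,2.4,2.4,2.4], xyz=[[1,-0.7,0],[1.5,-1.1,0],[1.5,-1.1,0],[1.5,-1.1,0],[1,-0.7,0],[0,0,0]], rot=[[0,0,0],[0,0,0],[0,0,0],[0,0,0],[0,0,0],[0,0,0]])

```text
t: 13.4
tool_pos: [0.487, 0.179, 0.0865]
eef_rot: [1.598, 0.905, 0.403]
wrist_force: [-0.1, 1.0, -0.9]
opening: 0.0298
```

Run:
```python
from h import *
C=np.array([.477,.17]);d=np.array([.936,.353]);s,k=np.sin(np.radians(35)),np.cos(np.radians(35))
go([*(C+.02*d),.080],[.353,-.936,0],[.936*s,.353*s,-k]); print(bot.observe()["qpos"].round(2))
cv2.imwrite("pics/v8.png",np.hstack([cv2.resize(bot.capture("side")[130:330,150:350],(400,400)),cv2.resize(bot.capture("scene")[90:240,200:350],(400,400))]))
```

```text
t 13.4 tcp [0.487  0.179  0.0865] F [-0.1  1.  -0.9] open 0.0298 q6 0.79
tool axes x,y,z: [[0.568, 0.242, -0.786], [0.734, 0.283, 0.618], [0.372, -0.928, -0.017]]
shift cm [0.96 0.18 0.52]
rotvec deg [ 0.4 -1.5 -3.1]
[0.22 0.14 2.21 0.67 0.18 0.79]
```

View pics/v8.png

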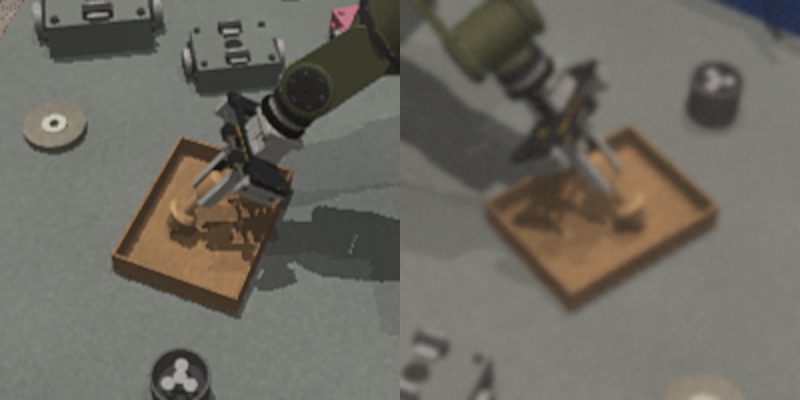

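Call:
drive_tool(claw=[2.4,2.4,2.4,5,7,7,7,7,7,7], xyz=[[0.4,-0.3,0],[0,0,0],[0,0,0],[0,0,0],[0,0,0],[0,0,0],[0,0,0],[0,0,0],[0,0,0],[0,0,0]], rot=[[0,0,0],[0,0,0],[0,0,0],[0,0,0],[0,0,0],[0,0,0],[0,0,0],[0,0,0],[0,0,0],[0,0,0]])

```text
t: 14.75
tool_pos: [0.4881, 0.1796, 0.0829]
eef_rot: [1.597, 0.902, 0.403]
wrist_force: [-0.5, 0.5, 1.1]
opening: 0.07
```

Call:
drive_tool(claw=[7,7,7,7,7,7,7], xyz=[[-1,0.8,0],[-2,1.6,0],[-3,2,0],[-3,2,0],[-3,2,0],[-2,1,0],[0,0,0]], rot=[[0,0,0],[0,0,0],[0,0,0],[0,0,0],[0,0,0],[0,0,0],[0,0,0]])

```text
t: 15.62
tool_pos: [0.4775, 0.1722, 0.2524]
eef_rot: [1.596, 0.899, 0.402]
wrist_force: [-0.1, 0.1, -1.1]
opening: 0.0701
```

Run:
```python
from h import *
go([.48,.17,.2])
cv2.imwrite("pics/v9.png",np.hstack([cv2.resize(bot.capture("side")[130:330,150:350],(400,400)),cv2.resize(bot.capture("scene")[90:240,200:350],(400,400))]))
```

```text
t 15.62 tcp [0.4775 0.1722 0.2524] F [-0.1  0.1 -1.1] open 0.0701 q6 1.27
tool axes x,y,z: [[0.572, 0.244, -0.783], [0.73, 0.283, 0.622], [0.373, -0.928, -0.016]]
shift cm [ 4.2  -3.14  0.38]
```

View pics/v9.png

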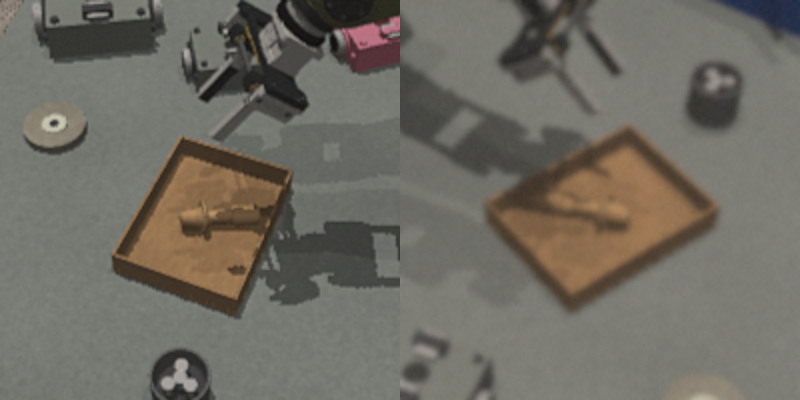

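The bung lies on its side in the tray: flange at side-crop (205,217), handle about (245,214). I'll check the positions in the tray frame and that it is still, then hand in.

Run:
```python
from h import *
S,D=calib("scene"),calib("side"); C=np.array([.477,.17]);a=np.radians(-11.2)
T=np.array([[np.cos(a),np.sin(a)],[-np.sin(a),np.cos(a)]])
for nm,c,u,v in(("flange side",D,150+205/2,130+217/2),("grip side",D,150+245/2,130+214/2),("flange scene",S,200+(607-400)/2.667,90+212/2.667),("grip scene",S,200+(570-400)/2.667,90+203/2.667)):
    p=plane(c,u,v,.026)[:2]; print(nm,p.round(3),"tray",(T@(p-C)).round(3))
def m():
    i=bot.capture("side")[190:290,200:300].astype(int); return i
A=m();
for _ in range(8): B=m()
print("still: mean|diff|",abs(A-B).mean(), "max",abs(A-B).max())
s0=cv2.imread("pics/side0.png").astype(int); s1=bot.capture("side").astype(int)
for n,(x,y) in dict(spool=(294,119),wheel=(177,192),can=(240,320)).items(): print(n,abs(s0-s1)[y-18:y+18,x-18:x+18].mean().round(1))
bot.hand_in()
```

```text
flange side [0.477 0.17 ] tray [-0.  0.]
grip side [0.416 0.151] tray [-0.056 -0.03 ]
flange scene [0.486 0.176] tray [0.008 0.007]
grip scene [0.437 0.152] tray [-0.035 -0.025]
still: mean|diff| 1.3288666666666666 max 47
spool 23.1
wheel 2.0
can 1.8
the job is handed in; nothing more can be done
```

I rocked the bung free and lifted it out. It now lies on its side in the tray, and the job is handed in at about 16 s of the 66 s allowed; no verdict is given.

- **First edge:** I pushed the handle towards +y. The force peaked at about 16 N and then fell, and the −y edge came up over its jaw. The bung stayed leaning with the push released.
- **Second edge:** A push back of about 6 N brought up the +y edge. The bung then stood upright with its flange over both jaws, and I gripped it and lifted it clear.
- **Placing:** I meant to lay the bung at about 60° of tilt, but the wrist came close to singular. I lowered it at about 38° and let it go just above the tray floor.

**Last checks:**
- **Bung position:** In the tray frame, the two views put the flange within about 1 cm of the centre and the handle at x −0.035 to −0.056, y −0.025 to −0.03 m. Those two handle estimates differ by about 2 cm, but both are well inside the walls.
- **At rest:** Repeated side pictures over 0.4 s differed only by about 1 grey level on average, with a largest single-pixel change of 47. I take that as noise and the bung as still. The gripper was about 0.2 m above the tray.
- **Bystanders:** The wheel and the can look unchanged from the first side picture. The spool check was inconclusive, with a difference of 23 grey levels. The arm was probably in front of it in that view; the arm never went low near the spool, but I did not look again.

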